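# Lock the watch movement and poise the tweezers at the marked gap

## Task

Get the watch movement ready for the next pick: turn the red turnbutton until its bar points squarely over the blue frame, so the frame is locked down. Then take the sprung tweezers from their rest, squeeze them until the tip gap is at the green mark (8 mm) and poise the tips over the middle of the movement, a few centimetres above it and touching nothing. Finish while holding them there with the gap steady, do not let go, and leave the other things on the bench where they are.

Things in the scene. Friction and masses are not known exactly. Their poses are not given: they have to be found in the camera images.
- movement (a point): Centre of the upper face, 28 mm above the bench, of the brass watch movement (disc, diameter 37) in the fixed movement holder. x axis: from the frame's hinge towards the red turnbutton; z up.
- frame (a joint): Angle (rad) of the blue hinged frame, 70 x 70, whose top lies 28 mm above the bench round the movement: 0 = shut (as it starts), grows as it lifts. Its hinge is on the side away from the turnbutton.
- latch (a joint): Angle (rad) of the red turnbutton about its vertical pivot. 0 = bar along the holder's y axis, clear of the frame; 1.571 (a stop) = bar along the holder's x axis, its inner end over the frame's edge: locked. Grows anticlockwise seen from above; starts at 0.1 to 0.5; light friction (0.04 N m), stays where left.
- latch_grip (a point): On the turnbutton's pivot, 47 mm along +x of the movement point, 48 mm above the bench. The point's y axis lies along the bar and turns with it. Bar 48 long, 10 wide, 30 to 36 mm above the bench; on it, along it, stands a wing 28 long, 10 wide, from 36 up to 60 mm above the bench, to pinch across its 10 mm width.
- tweezers_grip (a point): Centre (half-way up) between the dark blue finger grips of the sprung steel tweezers, 50 mm above the bench as they lie level and loose in their rest. Axes: x towards the tips, y across (squeezing direction), z up. Grips 24 long, 10 high. Outer width over the grips: about 27 mm free, 18 mm at the marked gap, 13 mm with the tips shut.
- tweezers_tip (a point): Point midway between the two tips, 45 mm ahead (+x) of the grip centre, same height.
- leg_left (a joint): Closing angle (rad) of the tweezers' left leg; the right mirrors it. 0 = free, tips 20 mm apart; tip gap in mm = 20 - 260 x angle; 0.046 = 8 mm, the middle of the mark; 0.077 = shut. Mark: a white gauge leaf on the left leg passes under the right leg near the tips; the right leg's inner edge is over its green band at a gap of 5.5 to 10.5 mm.
- tweezers: The tweezers as a whole; origin 5 mm under the grip centre, axes as the grip point. Tail end 98 mm behind the grip centre; tail block 16 wide. About 50 g, balanced about 20 mm behind the grips. The spring pushes back in proportion: about 5 N on each grip at the mark, 8 N with the tips shut. Squeezing the grips by 1 mm closes the tips by 1.5 mm.
- rest: The tweezers' dark wooden rest, fixed; origin on the bench below the grip centre, x towards the tips. Base 150 x 64, 8 thick, from 103 mm behind to 47 ahead. Tail cradle 77 to 93 mm behind, 30 wide; front bar 25 to 31 mm ahead, 50 wide; both carry the tweezers at 45 mm and have end cheeks up to 51 mm high. Nothing between them above the base.
- fixture: The movement holder, a dark steel plate fixed to the bench, 118 x 90, 18 thick; origin on the bench below the movement's centre, axes as the movement point. It runs from 52 mm behind (-x) to 66 mm ahead of the origin and 45 mm to each side.
- tin: Bystander: small round tin, clear base and red lid, diameter 42, height 24 (mm); origin at its underside's centre. Leave alone.
- loupe: Bystander: black watchmaker's eyeglass standing wide end down, diameter 38, height 36 (mm); origin at its underside's centre. Leave alone.
- blower: Bystander: green rubber ball blower on a flat foot with a short black nozzle upward, diameter 44, height 64 (mm); origin at its underside's centre. Leave alone.
- jar: Bystander: small glass jar with steel cap, diameter 40, height 50 (mm); origin at its underside's centre. Leave alone.
- oil_cup: Bystander: aluminium disc with a crimson lid (oil cup), diameter 42, height 18 (mm); origin at its underside's centre. Leave alone.
- casing_block: Bystander: white round casing block with a grey insert, diameter 44, height 23 (mm); origin at its underside's centre. Leave alone.
Things that resemble listed ones, but are neither listed nor needed, are in the scene too. Leave any orange or pink look-alike of the rest alone.

How it is judged (in metres and radians):
On the way, in this order (a step that is already met when the one before it is completed fails the run):
1. the turnbutton is turned over the frame (value of joint latch above 1.3 rad), for 0.2 s.
2. the tweezers are held clear above their rest (height (world z) of tweezers_grip above 0.06 m and contact force between tweezers and rest below 0.05 N and contact force between tweezers and the fingers above 0.5 N), for 0.2 s.
At the end, for the whole second after the job is handed in: Turnbutton within about 15 degrees of square over the shut frame (joint above 1.3); tweezers in the fingers, still, touching neither rest nor holder; tip gap steady between 5.5 and 10.5 mm; tips within 15 mm sideways of the movement's centre and 10 to 80 mm above its face (value of joint latch above 1.3 rad and value of joint frame below 0.05 rad and value of joint leg_left between 0.0365 and 0.0558 rad and velocity of joint leg_left between -0.03 and 0.03 rad/s and horizontal distance between tweezers_tip and movement below 0.015 m and z of tweezers_tip in the frame of movement between 0.01 and 0.08 m and linear speed of tweezers below 0.02 m/s and contact force between tweezers and the fingers above 1 N and contact force between tweezers and rest below 0.05 N and contact force between tweezers and fixture below 0.05 N); the arm keeps its last pose, push and grip.
It fails at once if one of the other things on the bench is pushed more than 20 mm (distance of any of tin, loupe, blower, jar, oil_cup, casing_block from where it was at the start of the episode above 0.02 m).
It also fails if it takes over 54 s, if anything falls off the work surface, if the arm or the gripper's body presses on something with over 40 N, if the wrist force passes 120 N, or if a joint passes its speed limit or range.

## Robot

A 7-joint arm with a two-finger parallel gripper is mounted at the origin on the work surface. World frame = base frame: x ahead of the robot, y to its left, z up, the work surface at z = 0. Lengths are in m, angles in degrees, forces in N, time in s.
With the tool pointing down it reaches from about 0.4 to 0.9 m from the base axis. Payload 5.5 kg.
Tool frame: the origin (TCP) lies midway between the tips of the shut fingers; the grasp point (between the pads) lies 19 mm behind it (grip_depth is the distance from the TCP to the grasp point, in m); z points along the fingers, y is the line along which they close (so a half turn about z gives the same grasp; the last joint's range is limited). The gripper opens to 92 mm and grips with 3 to 60 N. Pads are 19 mm wide; open, the fingers measure 130 mm over their backs; the gripper's body (75 mm by 190 mm) begins 47 mm behind the grasp point.
Start: joints at [-53.331, 28.699, -24.465, 88.831, 12.651, 65.22, -12.049], TCP at [0.239, 0.604, 0.227] pointing down, gripper open.
Joint ranges: [-164.97, 164.97], [-17.58, 116.51], [-87.97, 89.64], [11.32, 138.91], [-80.73, 260.73], [10.89, 115.49], [-147.41, 147.41]. Speed limits (degrees/s): [147.25, 147.25, 180, 180, 180, 180, 180].

## Interface

Orientations are given as [roll, pitch, yaw] about the fixed x, y, z axes, in that order (R = Rz(yaw) Ry(pitch) Rx(roll)).
In Python, from rig import * gives the robot as it stands. The module is installed in compiled form; this text tells all that it offers.
- The arm moves only by the tool drive_tool, never from a script. Its argument "moves" is text: rows parted by semicolons, each of 5 numbers parted by spaces: the finger opening in mm, from 0 to 91.8, then the shift along the world's x, y, z in mm, then the turn about the world's z in degrees. A call has 1 to 8 rows; each row is the pose to reach, as a shift and turn from the pose commanded when the call began; what a row does not reach only later rows make up. A row lasts 1/10 s, in which the tool goes at most 50 mm and 8.59 degrees, less where a joint would pass 70% of its speed; a pose out of reach is approached as far as the arm can. A call with a gripper value outside its range is refused whole. The fingers move at their own pace and stop on an object; "squeeze" is the grip in N (left out, the last holds). Time passes only in rows, so rows that repeat a pose let the fingers close. It gives the time, the measured TCP pose, the force, the opening and the grip force at its end, in the units of the state.
- read_state(): the state, without advancing time (a new reading comes with each control period).
- read_camera(name): name is "scene" or "top"; returns a dict with "color" (420x560x3 uint8, red, green, blue), "K" (3x3 intrinsics, pixels), "world_from_camera" (4x4, takes a point from camera to world coordinates). Camera axes: x right, y down, z forward; pixel columns grow to the right and rows downward; lengths in m; the calibration is good to about 2 mm. A picture is of the moment at which its call begins. There is no depth.
- hand_in(): hands the job in; it is judged then, once.
The state is a dict: "time": time; "joint_positions": joint angles; "joint_velocities": joint speeds; "joint_torque": joint torques, N m; "ee_pos": TCP position; "ee_rot": TCP orientation; "ft_force": force on the tool from outside, world axes, zero at the start; "ft_torque": the same for the moment, N m; "opening": finger opening in m; "gripper_force": force on a finger pad.
Only numpy, scipy, OpenCV 4.12 (cv2) and the standard library are available. Lean on these libraries where they do the work, as an engineer would, in place of code of your own. Each camera call takes 0.05 s, during which the arm holds its last target. There are 200 camera calls.

## Working session

There is one attempt and no reset: what is moved stays moved. The work goes in short steps, Python scripts to look and compute and a tool call to move; the robot and the scene stay as the last step left them, time stands still between calls to the robot, and variables do not carry over. Pictures are saved under pics/ and viewed, at most 10 in all, crops included, and the job is handed in when it is done.

Besides the shell and the picture viewer there is one more tool, called as name(argument=value, ...), one argument or row to a line, values as JSON. drive_tool: Moves the arm, as the interface text tells. Its arguments: {"type":"object","properties":{"moves":{"type":"string"},"squeeze":{"type":"number"}},"required":["moves"]}

```bash
mkdir -p pics
cat > h.py <<'E'
from rig import *
import numpy as np, cv2
def snap(n,f):
    c=read_camera(n); cv2.imwrite(f,cv2.cvtColor(c["color"],cv2.COLOR_RGB2BGR)); return c
def ray(c,u,v,z):
    T=np.array(c["world_from_camera"]); d=T[:3,:3]@np.linalg.inv(c["K"])@[u,v,1]; o=T[:3,3]
    return o+d*(z-o[2])/d[2]
def proj(c,p):
    T=np.linalg.inv(np.array(c["world_from_camera"])); q=np.array(c["K"])@(T[:3,:3]@p+T[:3,3]); return q[:2]/q[2]
E
python3 - <<'E'
from h import *
for n in("scene","top"):
    c=snap(n,f"pics/{n}0.png"); print(n,np.round(c["K"],1).tolist(),np.round(c["world_from_camera"],3).tolist())
s=read_state();print(s["time"],s["ee_pos"],s["ee_rot"],s["opening"])
E
```

```text
scene [[490.5, 0.0, 282.2], [0.0, 490.5, 205.0], [0.0, 0.0, 1.0]] [[-0.464, 0.681, -0.567, 1.289], [0.886, 0.368, -0.282, 0.465], [0.016, -0.633, -0.774, 1.046], [0.0, 0.0, 0.0, 1.0]]
top [[435.4, 0.0, 283.1], [0.0, 435.4, 214.7], [0.0, 0.0, 1.0]] [[-0.004, -0.995, 0.1, 0.433], [-1.0, 0.007, 0.026, 0.073], [-0.027, -0.1, -0.995, 1.198], [0.0, 0.0, 0.0, 1.0]]
0.1 [0.23895424 0.60381784 0.22579297] [-1.79901745e+02 -4.65849790e-03  1.58416730e+02] 0.09184764663661449
```

View pics/top0.png

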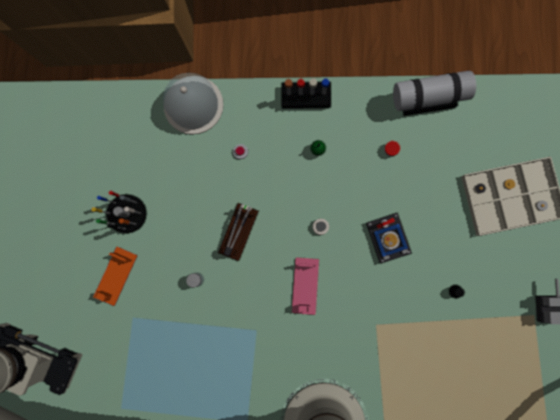

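View pics/scene0.png

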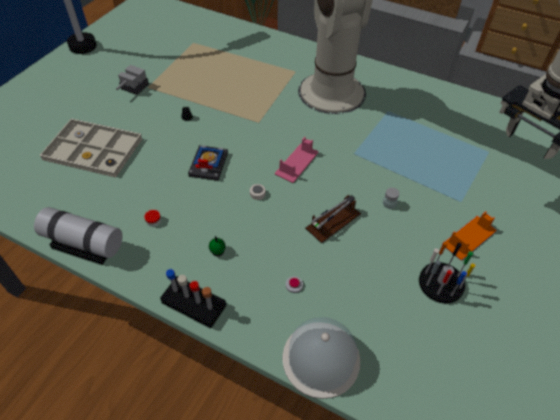

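Top view: the dark brown rest with the steel tweezers is at (238,232). The pink (306,286) and orange (116,276) pieces are empty look-alikes of the rest, so they stay. The movement holder, with the blue frame and red turnbutton, is at (389,238). Next is one enlarged crop to confirm both.

Run:
```python
from h import *
t=cv2.imread("pics/top0.png");s=cv2.imread("pics/scene0.png")
f=lambda i,x,y,w=66,h=50:cv2.resize(i[y:y+h,x:x+w],(396,300),interpolation=cv2.INTER_CUBIC)
m=np.vstack([np.hstack([f(t,205,202,79,60),f(t,356,213)]),np.hstack([f(s,295,185,79,60),f(s,176,137)])])
m=(255*(m/255.)**.6).astype(np.uint8)
cv2.imwrite("pics/crop0.png",m)
```

```text
(no output)
```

View pics/crop0.png

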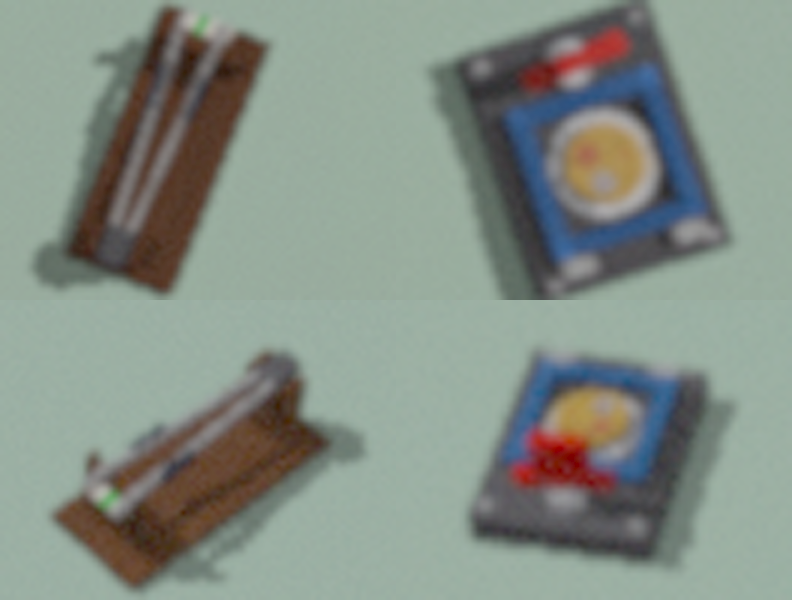

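```bash
cat > m.py <<'E'
from h import *
def mask(im,lo,hi,roi):
    h=cv2.inRange(cv2.cvtColor(im,cv2.COLOR_RGB2HSV),lo,hi); m=np.zeros_like(h); x,y,X,Y=roi; m[y:Y,x:X]=h[y:Y,x:X]; return m
def big(m): return max(cv2.findContours(m,cv2.RETR_EXTERNAL,cv2.CHAIN_APPROX_NONE)[0],key=cv2.contourArea)
def rect(c,m,z):
    p=np.array([ray(c,*q[0],z)[:2]*1000 for q in big(m)],np.float32); return np.round(cv2.minAreaRect(p)[0],1),np.round(cv2.minAreaRect(p)[1],1),round(cv2.minAreaRect(p)[2],1)
def cent(c,m,z):
    M=cv2.moments(m,True); return np.round(ray(c,M['m10']/M['m00'],M['m01']/M['m00'],z)*1000,1)
def pca(c,m,z):
    v,u=np.nonzero(m); p=np.array([ray(c,a,b,z)[:2] for a,b in zip(u,v)])*1000
    w,V=np.linalg.eigh(np.cov(p.T)); d=V[:,1]; return np.round(p.mean(0),1),round(np.degrees(np.arctan2(d[1],d[0]))%180,1),len(p)
E
python3 - <<'E'
from m import *
R={"top":dict(h=(350,205,430,270),r=(205,195,270,270)),"scene":dict(h=(180,140,235,185),r=(300,190,368,242))}
for n in R:
    c=read_camera(n);im=c["color"];h,r=R[n]["h"],R[n]["r"]
    b=mask(im,(105,110,40),(125,255,255),h);print(n,"frame",rect(c,b,.028),pca(c,b,.028))
    hull=np.zeros_like(b);cv2.fillPoly(hull,[cv2.convexHull(big(b))],255);print(" hullc",cent(c,hull,.028))
    br=mask(im,(10,60,110),(25,200,255),h);print(" brass",cent(c,br,.028),(br>0).sum())
    rd=mask(im,(0,150,60),(6,255,255),h)|mask(im,(172,150,60),(180,255,255),h);print(" red",pca(c,rd,.036),pca(c,rd,.06))
    w=mask(im,(4,60,15),(18,255,120),r);print(" rest",rect(c,w,.008),pca(c,w,.008))
    g=mask(im,(45,120,60),(75,255,255),r);print(" green",cent(c,g,.045),(g>0).sum())
    db=mask(im,(105,50,20),(130,255,140),r);print(" grips",pca(c,db,.052))
c=read_camera("top")
print("tail",ray(c,228.5,251.5,.053),"tips",ray(c,245.9,207,.052))
c=read_camera("scene")
print("tail",ray(c,295+277/5.013,185+65/5.013,.053),"tips",ray(c,295+105/5.013,185+200/5.013,.048))
E
```

```text
top frame (array([ 480.8, -182.1]), array([72. , 72.8]), 17.9) (array([ 481.7, -182. ]), np.float64(106.0), 374)
 hullc [ 480.8 -182.    28. ]
 brass [ 481.8 -183.6   28. ] 132
 red (array([ 527.2, -172.3]), np.float64(113.8), 61) (array([ 525.2, -167.2]), np.float64(113.8), 61)
 rest (array([499.8, 213. ]), array([ 28.5, 145.8]), 67.0) (array([503.3, 227.5]), np.float64(157.7), 826)Traceback (most recent call last):
  File "<stdin>", line 10, in <module>
  File "m.py", line 8, in cent
    M=cv2.moments(m,True); return np.round(ray(c,M['m10']/M['m00'],M['m01']/M['m00'],z)*1000,1)
                                                 ~~~~~~~~^~~~~~~~~
ZeroDivisionError: float division by zero
```

Run:
```python
from m import *
R={"top":dict(h=(350,205,430,270),r=(215,195,262,262)),"scene":dict(h=(180,140,235,185),r=(300,190,368,242))}
for n in R:
    c=read_camera(n);im=c["color"];h,r=R[n]["h"],R[n]["r"]
    if n=="scene":
        b=mask(im,(105,110,40),(125,255,255),h);print(n,"frame",rect(c,b,.028),pca(c,b,.028))
        br=mask(im,(10,60,110),(25,200,255),h);print(" brass",cent(c,br,.028),(br>0).sum())
    rd=mask(im,(0,150,60),(6,255,255),h)|mask(im,(172,150,60),(180,255,255),h);print(" red",pca(c,rd,.036),pca(c,rd,.06))
    w=mask(im,(0,60,15),(18,255,140),r);w=cv2.morphologyEx(w,cv2.MORPH_CLOSE,np.ones((9,9)));print(" rest",rect(c,w,.008),(w>0).sum())
    x,y,X,Y=r;hs=cv2.cvtColor(im[y:Y,x:X],cv2.COLOR_RGB2HSV).reshape(-1,3).astype(int);a=im[y:Y,x:X].astype(int)
    g=np.zeros(im.shape[:2],np.uint8);g[y:Y,x:X]=((a[...,1]-np.maximum(a[...,0],a[...,2])>40))*255
    print(" green",(g>0).sum(),pca(c,g,.045) if (g>0).sum()>2 else "")
    d=np.zeros_like(g);d[y:Y,x:X]=((a[...,2]-a[...,0]>12)&(a.sum(2)<300))*255;print(" grips",np.argwhere(d)[:,::-1].tolist())
c=read_camera("top")
print("tail",ray(c,228.5,251.5,.053),"tips",ray(c,245.9,207,.052))
c=read_camera("scene")
print("tail",ray(c,295+277/5.013,185+65/5.013,.053),"tips",ray(c,295+105/5.013,185+200/5.013,.048))
```

```text
red (array([ 527.3, -172.4]), np.float64(114.2), 62) (array([ 525.4, -167.3]), np.float64(114.2), 62)
 rest (array([506.9, 229.5]), array([ 60.8, 144.7]), 68.6) 1111
 green 4 (array([571.6, 206.2]), np.float64(162.0), 4)
 grips []
scene frame (array([ 485.1, -179.9]), array([74.7, 73.6]), 17.0) (array([ 477.7, -179.6]), np.float64(88.5), 193)
 brass [ 482.7 -181.6   28. ] 72
 red (array([ 524. , -172.1]), np.float64(86.6), 101) (array([ 542.2, -156.9]), np.float64(86.6), 101)
 rest (array([501.2, 228.8]), array([ 74.2, 165. ]), 68.2) 1034
 green 5 (array([572.7, 206.5]), np.float64(148.0), 5)
 grips []
tail [0.45106375 0.24753701 0.053     ] tips [0.56871114 0.20231138 0.052     ]
tail [0.45528661 0.25064077 0.053     ] tips [0.57601074 0.20708899 0.048     ]
```

drive_tool(
  moves="50 286 -771 0 -44; 50 286 -771 0 -44; 50 286 -771 0 -44; 50 286 -771 0 -44; 50 286 -771 0 -44; 50 286 -771 0 -44; 50 286 -771 0 -44; 50 286 -771 0 -44",
  squeeze=20,
)

```text
time: 1.15
ee_pos: [0.3787, 0.2276, 0.2272]
ee_rot: [179.9, -0.0, 114.4]
ft_force: [1.7, 0.4, 0.3]
opening: 0.05
gripper_force: 0.0
```

drive_tool(
  moves="50 147 -395 0 0; 50 147 -395 0 0; 50 147 -395 0 0; 50 147 -395 0 0; 50 147 -395 0 0; 50 147 -395 0 0; 50 147 -395 0 0; 50 147 -395 0 0",
)

```text
time: 1.95
ee_pos: [0.5183, -0.1473, 0.2271]
ee_rot: [180.0, 0.0, 114.4]
ft_force: [0.1, 0.6, 0.2]
opening: 0.0499
gripper_force: 0.0
```

drive_tool(
  moves="50 0 0 -50 0; 50 0 0 -100 0; 50 0 0 -120 0; 50 0 0 -140 0; 50 0 0 -140 0; 50 0 0 -140 0",
)

```text
time: 2.55
ee_pos: [0.5178, -0.1455, 0.087]
ee_rot: [-180.0, -0.0, 114.4]
ft_force: [0.4, 0.0, 0.6]
opening: 0.0502
gripper_force: 0.0
```

Run:
```python
from h import *
t=snap("top","pics/a.png")["color"];s=snap("scene","pics/b.png")["color"]
f=lambda i,x,y:cv2.resize(i[y:y+75,x:x+100],(400,300),interpolation=cv2.INTER_CUBIC)
m=np.hstack([f(t,340,195),f(s,155,110)])
cv2.imwrite("pics/c1.png",cv2.cvtColor((255*(m/255.)**.6).astype(np.uint8),cv2.COLOR_RGB2BGR))
print(read_state()["ee_pos"],read_state()["ee_rot"])
```

```text
[ 0.51890872 -0.14572967  0.08812018] [1.79887391e+02 7.68133122e-02 1.14418301e+02]
```

View pics/c1.png

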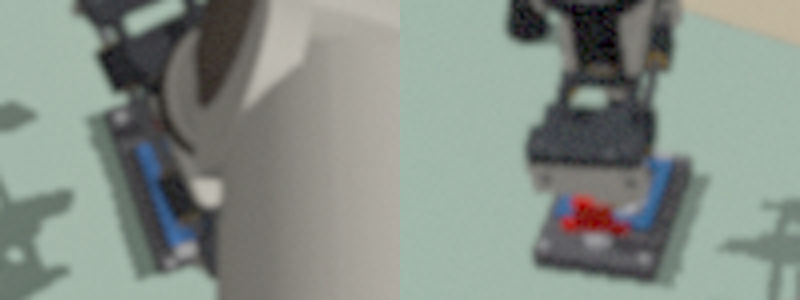

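The gripper stops about 23 mm short of the pivot and clear of everything. The red wing shows in the scene crop at (595,215). I'll shift over it, go down and pinch.

drive_tool(
  moves="50 7 -22 0 0; 50 7 -22 0 0; 50 7 -22 -20 0; 50 7 -22 -35 0; 50 7 -22 -50 0; 50 7 -22 -50 0; 50 7 -22 -50 0",
)

```text
time: 3.35
ee_pos: [0.5244, -0.1672, 0.0364]
ee_rot: [-179.9, -0.0, 114.4]
ft_force: [0.0, -0.6, -0.5]
opening: 0.05
gripper_force: 0.0
```

drive_tool(
  moves="0 0 0 0 0; 0 0 0 0 0; 0 0 0 0 0; 0 0 0 0 0; 0 0 0 0 0; 0 0 0 0 0",
  squeeze=15,
)

```text
time: 3.95
ee_pos: [0.5266, -0.1668, 0.0371]
ee_rot: [179.8, 0.1, 114.5]
ft_force: [4.5, 3.2, -1.8]
opening: 0.01
gripper_force: 15.0
```

drive_tool(
  moves="0 2 1 0 0; 0 2 1 0 8; 0 2 1 0 16; 0 2 1 0 24; 0 2 1 0 32; 0 2 1 0 40; 0 2 1 0 40",
)

```text
time: 4.65
ee_pos: [0.5261, -0.1673, 0.037]
ee_rot: [-180.0, -0.0, 154.4]
ft_force: [-2.3, -1.1, 5.7]
opening: 0.01
gripper_force: 15.0
```

drive_tool(
  moves="0 0 0 0 8; 0 0 0 0 16; 0 0 0 0 24; 0 0 0 0 32; 0 0 0 0 40; 0 0 0 0 40; 0 0 0 0 40",
)

```text
time: 5.35
ee_pos: [0.526, -0.1681, 0.037]
ee_rot: [-179.9, -0.1, -165.9]
ft_force: [-1.9, -1.9, 6.5]
opening: 0.0101
gripper_force: 15.0
```

drive_tool(
  moves="40 0 0 0 0; 40 0 0 0 0; 40 0 0 0 0; 40 0 0 20 0; 40 0 0 60 0; 40 0 0 100 0; 40 0 0 140 0; 40 0 0 140 0",
)

```text
time: 6.15
ee_pos: [0.5309, -0.1672, 0.1826]
ee_rot: [-179.7, 0.5, -165.6]
ft_force: [0.9, 0.3, 0.2]
opening: 0.0397
gripper_force: 0.0
```

drive_tool(
  moves="60 7 388 0 -35; 60 7 388 0 -35; 60 7 388 0 -35; 60 7 388 0 -35; 60 7 388 0 -35; 60 7 388 0 -35; 60 7 388 0 -35; 60 7 388 0 -35",
)

```text
time: 6.95
ee_pos: [0.533, 0.2196, 0.1761]
ee_rot: [-180.0, -0.0, 159.4]
ft_force: [1.4, -0.6, 0.2]
opening: 0.0601
gripper_force: 0.0
```

Run:
```python
from m import *
c=snap("top","pics/a2.png");t=c["color"];s=snap("scene","pics/b2.png")["color"]
f=lambda i,x,y:cv2.resize(i[y:y+75,x:x+100],(400,300),interpolation=cv2.INTER_CUBIC)
m=np.vstack([np.hstack([f(t,340,195),f(s,155,110)]),np.hstack([f(t,190,195),f(s,290,160)])])
cv2.imwrite("pics/c2.png",cv2.cvtColor((255*(m/255.)**.6).astype(np.uint8),cv2.COLOR_RGB2BGR))
h=(350,205,430,270)
rd=mask(t,(0,150,60),(6,255,255),h)|mask(t,(172,150,60),(180,255,255),h);print(" red",pca(c,rd,.036))
print(read_state()["ee_pos"],read_state()["ee_rot"])
```

```text
red (array([ 526.8, -170.3]), np.float64(12.4), 80)
[0.53127553 0.22793257 0.17645127] [ 1.79691084e+02 -1.57090058e-01  1.60066050e+02]
```

View pics/c2.png

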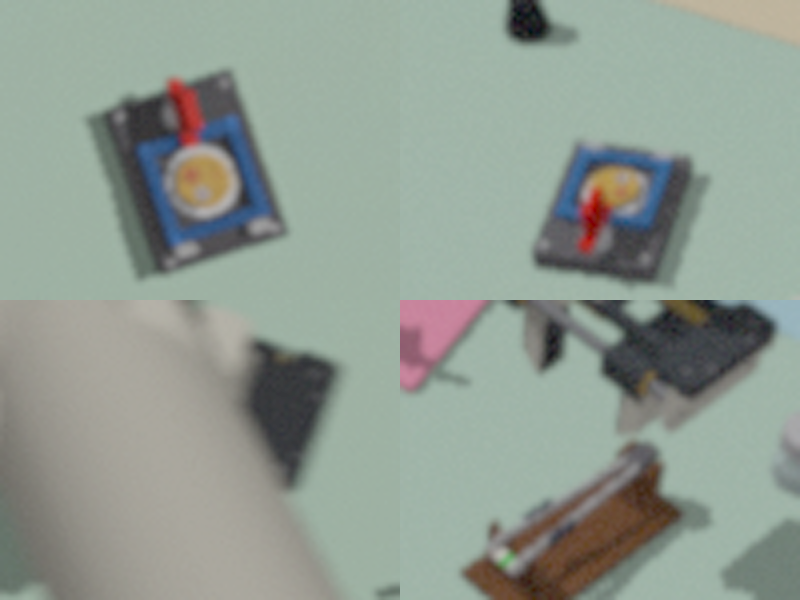

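The turnbutton now points over the blue frame (top crop (187,115), about 85° by its mask). The tweezers are untouched, with their grips at scene crop (540,508) and (565,530). I'll cross-check the grip centre from those pixels.

Run:
```python
from m import *
c=read_camera("scene");print(ray(c,328.,215.,.054),read_state()["ee_pos"])
c=read_camera("top");print(ray(c,240.4,219.5,.054))
```

```text
[0.53666729 0.2224488  0.054     ] [0.53192593 0.22310887 0.17601063]
[0.53528127 0.21651907 0.054     ]
```

drive_tool(
  moves="50 2 0 -40 0; 50 2 0 -80 0; 50 2 0 -100 0; 50 2 0 -120 0; 50 2 0 -135 0; 50 2 0 -145 0; 50 2 0 -145 0; 50 2 0 -145 0",
)

```text
time: 7.95
ee_pos: [0.5362, 0.2173, 0.0322]
ee_rot: [180.0, 0.0, 159.4]
ft_force: [0.1, -0.1, -0.3]
opening: 0.0497
gripper_force: 0.0
```

drive_tool(
  moves="25 0 0 0 0; 25 0 0 0 0; 25 0 0 0 0; 25 0 0 0 0; 25 0 0 0 0; 25 0 0 0 0",
  squeeze=12,
)

```text
time: 8.55
ee_pos: [0.5361, 0.2177, 0.0322]
ee_rot: [180.0, 0.0, 159.4]
ft_force: [1.4, 0.8, 1.9]
opening: 0.0253
gripper_force: 1.8
```

drive_tool(
  moves="21 0 0 0 0; 21 0 0 0 0; 18 0 0 0 0; 18 0 0 0 0; 18 0 0 0 0; 18 0 0 0 0; 18 0 0 0 0; 18 0 0 0 0",
)

```text
time: 9.35
ee_pos: [0.5364, 0.2176, 0.0322]
ee_rot: [180.0, 0.1, 159.4]
ft_force: [0.3, 0.4, 5.0]
opening: 0.0183
gripper_force: 6.8
```

Run:
```python
from m import *
s=snap("scene","pics/b3.png")["color"]
m=cv2.resize(s[165:240,290:390],(800,600),interpolation=cv2.INTER_CUBIC)
cv2.imwrite("pics/c3.png",cv2.cvtColor((255*(m/255.)**.6).astype(np.uint8),cv2.COLOR_RGB2BGR))
st=read_state();print(st["ee_pos"],st["ft_force"],st["ft_torque"],st["opening"])
```

```text
[0.53632747 0.21766372 0.03213308] [ 0.71244234 -0.62305146  5.43757669] [ 0.04291101 -0.2312137  -0.02858407] 0.017891352897999837
```

View pics/c3.png

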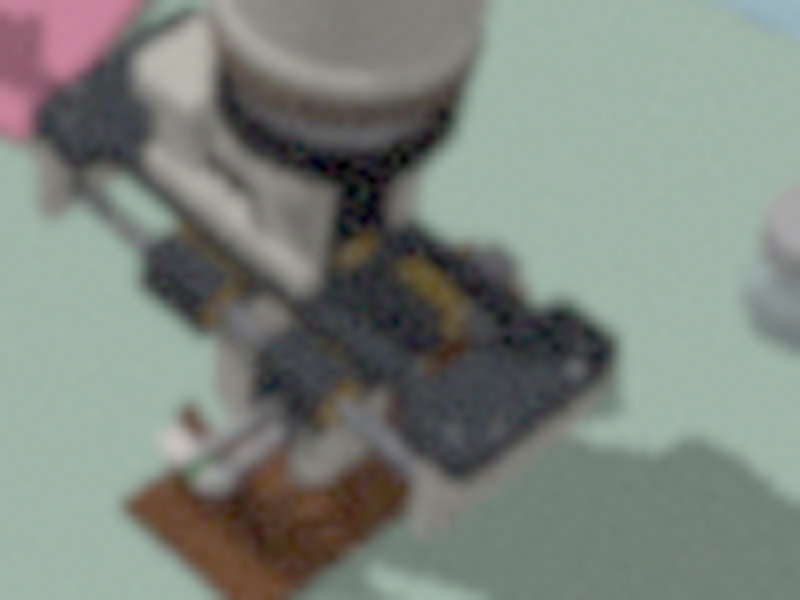

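The tweezers are gripped, with tips and gauge at crop (195,470) and 18 mm over the grips. Next I'll lift straight up and check the force and the mark.

drive_tool(
  moves="18 0 0 5 0; 18 0 0 10 0; 18 0 0 20 0; 18 0 0 40 0; 18 0 0 60 0; 18 0 0 80 0; 18 0 0 80 0; 18 0 0 80 0",
)

```text
time: 10.2
ee_pos: [0.5358, 0.2173, 0.1122]
ee_rot: [180.0, 0.0, 159.4]
ft_force: [0.2, 0.6, -0.6]
opening: 0.0177
gripper_force: 4.8
```

Run:
```python
from m import *
s=snap("scene","pics/b4.png")["color"]
m=cv2.resize(s[150:225,270:370],(800,600),interpolation=cv2.INTER_CUBIC)
cv2.imwrite("pics/c4.png",cv2.cvtColor((255*(m/255.)**.6).astype(np.uint8),cv2.COLOR_RGB2BGR))
st=read_state();print(st["ee_pos"],st["ft_force"],st["ft_torque"],st["opening"])
```

```text
[0.53515405 0.21710101 0.11135354] [-0.17648736 -0.22035682 -0.60906973] [ 0.02452584 -0.00566928 -0.03318953] 0.017671036989287757
```

View pics/c4.png

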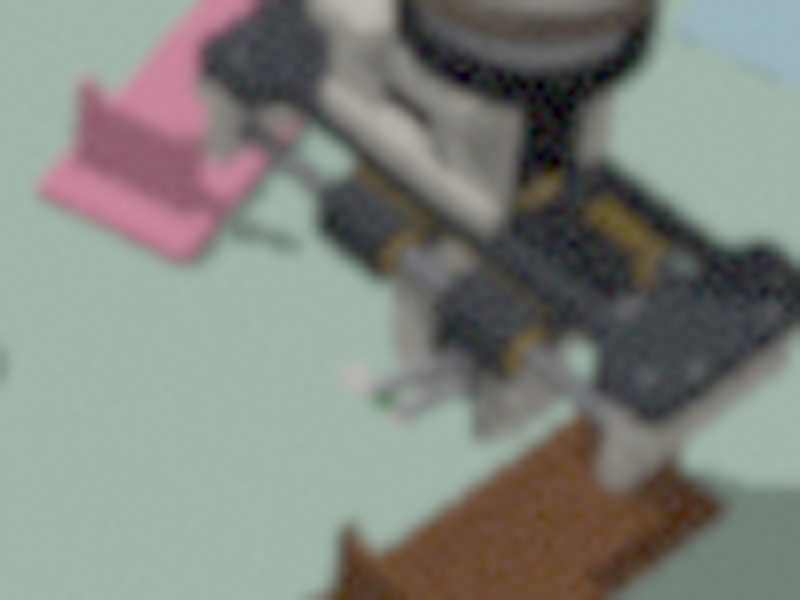

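The tweezers are clear of the rest, with the green band at the right leg (crop (382,398)) and a grip force of 4.8 N, which matches the mark. I'll carry them over to the movement.

drive_tool(
  moves="18 -4 -15 0 0; 18 -11 -45 0 0; 18 -20 -80 0 0; 18 -29 -115 0 0; 18 -38 -150 0 0; 18 -47 -185 0 0; 18 -56 -220 0 0; 18 -65 -255 0 0",
)

```text
time: 11.05
ee_pos: [0.4685, -0.0399, 0.1108]
ee_rot: [-179.9, -0.1, 159.4]
ft_force: [0.9, -0.2, -1.2]
opening: 0.0179
gripper_force: 4.8
```

drive_tool(
  moves="18 -8 -35 0 0; 18 -16 -65 0 0; 18 -23 -95 0 0; 18 -28 -115 0 0; 18 -31 -127 0 0; 18 -31 -129 0 0; 18 -31 -129 0 0",
)

```text
time: 11.75
ee_pos: [0.4394, -0.1661, 0.1114]
ee_rot: [180.0, -0.0, 159.4]
ft_force: [-0.6, 0.3, -1.5]
opening: 0.0181
gripper_force: 4.8
```

drive_tool(
  moves="18 0 0 -10 0; 18 0 0 -20 0; 18 0 0 -30 0; 18 0 0 -40 0; 18 0 0 -48 0; 18 0 0 -50 0; 18 0 0 -50 0; 18 0 0 -50 0",
)

```text
time: 12.55
ee_pos: [0.4399, -0.1666, 0.0619]
ee_rot: [180.0, 0.0, 159.4]
ft_force: [0.0, 0.3, -0.4]
opening: 0.0184
gripper_force: 4.8
```

Run:
```python
from m import *
c=snap("scene","pics/b5.png");s=c["color"]
st=read_state();e=st["ee_pos"];print(e,st["ee_rot"],st["ft_force"],st["opening"],st["gripper_force"])
tip=e+np.array([.0421,-.0158,.019]);u,v=proj(c,tip);print("expected tip px",u,v,"movement px",proj(c,np.array([.4815,-.1825,.028])))
x,y=int(u)-50,int(v)-37;print("crop origin",x,y)
m=cv2.resize(s[y:y+75,x:x+100],(800,600),interpolation=cv2.INTER_CUBIC)
cv2.imwrite("pics/c5.png",cv2.cvtColor((255*(m/255.)**.6).astype(np.uint8),cv2.COLOR_RGB2BGR))
```

```text
[ 0.44006592 -0.1667043   0.06206431] [1.79999772e+02 4.32888925e-02 1.59406800e+02] [ 0.3228361   0.01207039 -0.41572041] 0.018056827498202355 4.8034970462322235
expected tip px 206.14132736467366 142.20681336359888 movement px [208.16061747 155.40717572]
crop origin 156 105
```

View pics/c5.png

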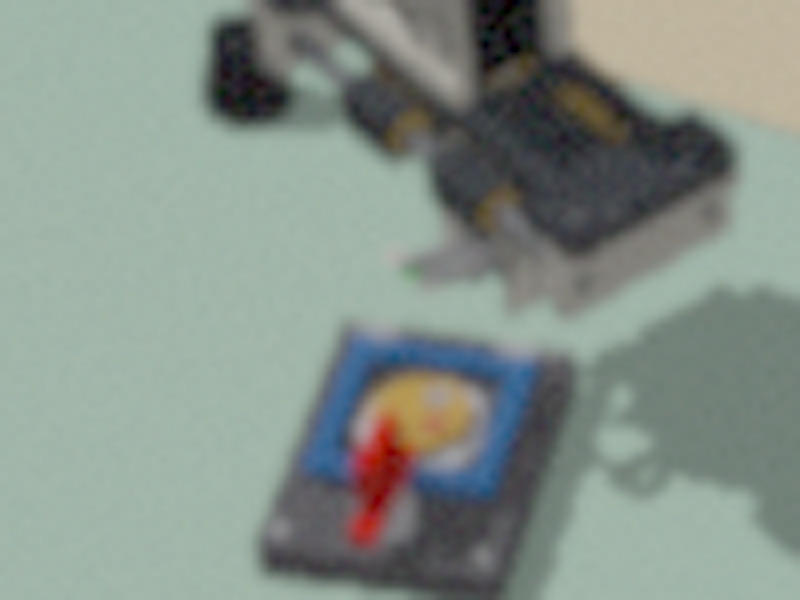

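The tips (green at crop (412,268)) appear about 4 px above the position expected for level tweezers. I'll check whether they're tilted or offset using the green band in both views, here and in the earlier lift picture.

Run:
```python
from m import *
e=read_state()["ee_pos"]
def green(im,x,y,r=14):
    x,y=int(x),int(y);a=im[y-r:y+r,x-r:x+r].astype(int);g=a[...,1]-np.maximum(a[...,0],a[...,2]);k=np.argwhere(g>35);w=g[g>35]
    return (np.round((k*w[:,None]).sum(0)[::-1]/w.sum()+[x-r,y-r],2),len(w),g.max()) if len(w) else (None,0,g.max())
for n in("scene","top"):
    c=read_camera(n)
    for d in (38,42,45): print(n,d,proj(c,e+np.array([.936*d/1e3,-.352*d/1e3,.016])))
    p=proj(c,e+np.array([.039,-.015,.016]));print(" green",green(c["color"],*p))
    if n=="top":
        cv2.imwrite("pics/c6.png",cv2.resize(cv2.cvtColor(c["color"],cv2.COLOR_RGB2BGR)[195:270,340:440],(800,600),interpolation=cv2.INTER_CUBIC))
    else:
        b=cv2.cvtColor(cv2.imread("pics/b4.png"),cv2.COLOR_BGR2RGB);e4=np.array([.5355,.2172,.1115])
        p=proj(c,e4+np.array([.039,-.015,.016]));print(" lift expected",p,green(b,*p))
```

```text
scene 38 [208.23935707 141.8638635 ]
scene 42 [207.09536841 142.50207914]
scene 45 [206.23551397 142.98178019]
 green (None, 0, np.int64(30))
 lift expected [316.6608486  203.98132754] (None, 0, np.int64(29))
top 38 [393.98256703 240.97004559]
top 42 [394.4945054  239.49971912]
top 45 [394.87825587 238.39755817]
 green (None, 0, np.int64(20))
```

View pics/c6.png

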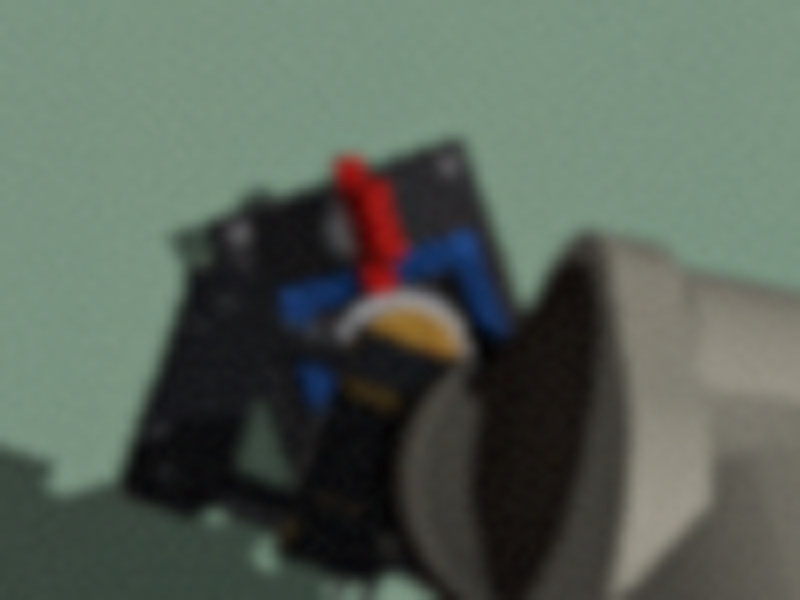

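The band is about 4 px high in both pictures with almost no sideways shift. So the tweezers have pitched tips-up by about 20° in the pads (tips roughly 15 mm higher) and have stayed there. The tips sit about 69 mm above the face, inside the limit, so I'll lower them 14 mm and shift 3 mm forward to centre them.

drive_tool(
  moves="18 1 0 -4 0; 18 2 -1 -8 0; 18 3 -1 -12 0; 18 3 -1 -14 0; 18 3 -1 -14 0; 18 3 -1 -14 0; 18 3 -1 -14 0; 18 3 -1 -14 0",
)

```text
time: 13.5
ee_pos: [0.4428, -0.1675, 0.0479]
ee_rot: [180.0, 0.0, 159.4]
ft_force: [-0.2, -0.6, -1.0]
opening: 0.0179
gripper_force: 4.8
```

drive_tool(
  moves="18 0 0 0 0; 18 0 0 0 0; 18 0 0 0 0; 18 0 0 0 0; 18 0 0 0 0; 18 0 0 0 0; 18 0 0 0 0; 18 0 0 0 0",
)

```text
time: 14.3
ee_pos: [0.4427, -0.1675, 0.0477]
ee_rot: [180.0, -0.0, 159.4]
ft_force: [-0.1, 0.2, 0.2]
opening: 0.0182
gripper_force: 4.8
```

Run:
```python
from m import *
c=snap("scene","pics/b7.png");s=c["color"];st=read_state();e=st["ee_pos"]
print(e,st["ft_force"],st["opening"],st["gripper_force"])
for z in(.019,.034):print(proj(c,e+np.array([.038,-.0143,z])))
m=np.hstack([cv2.resize(s[115:175,176:229],(400,453),interpolation=cv2.INTER_CUBIC),cv2.resize(cv2.cvtColor(cv2.imread("pics/b5.png"),cv2.COLOR_BGR2RGB)[115:175,176:229],(400,453),interpolation=cv2.INTER_CUBIC)])
cv2.imwrite("pics/c7.png",cv2.cvtColor((255*(m/255.)**.6).astype(np.uint8),cv2.COLOR_RGB2BGR))
```

```text
[ 0.44269216 -0.16752451  0.04772284] [ 0.42887224 -0.00405385 -0.29292123] 0.01795737837910794 4.803439378738403
[207.14928893 145.65313009]
[206.60699928 141.79906531]
```

View pics/c7.png

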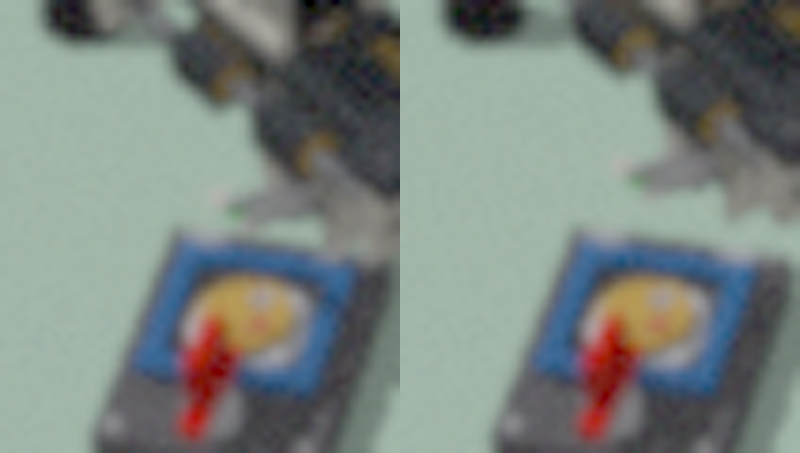

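The tips (green at left crop (237,212)) hover about 50 mm above the movement. The grip is steady at 18.0 mm and 4.8 N, the frame is shut and the turnbutton is over it, so I'll hand in.

```bash
python3 -c "
from rig import *
print(hand_in())"
```

```text
the job is handed in; nothing more can be done
None
```

I handed the job in: the turnbutton is about 85° round, locked over the shut frame, and the tweezers are held steady at the 8 mm mark (18 mm over the grips), tips tilted slightly up, about 50 mm above the movement; hand-in returned no verdict.

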